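Lever open the heavy flap of a candle-dipping tank

ROBOT

A 6-joint arm with a two-finger parallel gripper is mounted at the origin on the work surface. World frame = base frame: x ahead of the robot, y to its left, z up, the work surface at z = 0. Lengths are in m, angles in rad, forces in N, time in s.
With the tool pointing down it reaches from about 0.275 to 0.825 m from the base axis. Payload 4.9 kg.
Tool frame: the origin (TCP) lies at the very end of the fingers, on their centre line; the grasp point (between the pads) lies 19 mm behind it; z points along the fingers, y is the line along which they close (so a half turn about z gives the same grasp; the last joint's range is limited). The gripper opens to 85 mm and grips with 20 to 120 N. Pads are 22 mm wide; open, the fingers measure 114 mm over their backs; the gripper's body (76 mm by 85 mm) begins 54 mm behind the grasp point. The pads swing forward as they close: fully open they stand 13 mm farther back than shut.
Start: joints at [-1.418, 0.326, -0.193, 1.052, 0, 1.437], TCP at [0.156, -0.528, 0.231] pointing down, gripper open.
Joint ranges: [-2.65, 2.65], [-0.97, 1.79], [-1.3, 1.35], [-1.93, 2.1], [-1.47, 1.37], [-3.14, 3.14]. Speed limits (rad/s): [2.57, 2.57, 3.14, 3.14, 3.14, 3.14].

INTERFACE

Orientations are given as a 3x3 rotation matrix whose columns are the frame's x, y, z axes.
In Python, from cell import arm, imaging, search_frame, regions_of gives the robot as it stands. The module is installed in compiled form; this text tells all that it offers.
- The arm moves only by the tool servo_tool, never from a script. Its argument "deltas" is text: rows parted by semicolons, each of 5 numbers parted by spaces: the gripper's target within -1 to 1 (fully open at 1, half-way at 0, shut at -1), then the shift along the tool's x, y, z in m, then the turn about the tool's z in rad. In form: gripper dx dy dz yaw; .... A call has 1 to 5 rows; each row is the pose to reach, as a shift and turn from the pose commanded when the call began, along the tool's axes at that moment; what a row does not reach only later rows make up. A row lasts 1/8 s, in which the tool goes at most 62.5 mm and 10.7 degrees, less where a joint would pass 70% of its speed; a pose out of reach is approached as far as the arm can. A call with a gripper value outside its range is refused whole. The fingers move at their own pace and stop on an object; the grip force is fixed at half the most. Time passes only in rows, so rows that repeat a pose let the fingers close. It gives the time, the measured TCP pose, the force, the opening and the grip force at its end, in the units of the state.
- arm.get_state(): the state, without advancing time (a new reading comes with each control period).
- imaging.snapshot(name): name is "scene" or "top" or "wrist"; returns (picture, depth): 420x560x3 uint8, red, green, blue; 420x560 float32, m along the optical axis (not along the pixel's ray), 0 where there is no reading.
- imaging.get_calibration(name): a dict with "fov_y" (degrees; the focal length in pixels is half the picture's height over the tangent of half this angle, whatever the lens; pixels are square), "cx", "cy" (the principal point, pixels), "T" (4x4, takes a point from camera to world coordinates). Camera axes: x right, y up, looking along -z (the intrinsics and any distortion apply to the point x, -y, -z); pixel columns grow to the right and rows downward; lengths in m; the calibration is good to about 2 mm. The wrist camera is an equidistant fisheye: a pixel r from the principal point sees the ray r / f radians off the axis. A picture is of the moment at which its call begins: read the wrist's pose just before it. get_calibration takes no time and is no camera call; for the wrist camera it gives the pose at the moment of the call.
- arm.close_job(): hands the job in; it is judged then, once.
Trained networks look in the newest picture that a camera, given by its name, has taken for a name from the list of things; names that differ only in an ending like _2 or _b are one class to them, and where a whole thing is asked for, a point or a joint stands for the part that bears it (a point fixed in the world has none). Each returns a list of dicts, best first, with "score" (0 to 1); they miss things now and then, are a little off and sometimes report something else, mostly with a low value. They report only what shows in the picture. A call takes as long as a camera call.
- search_frame(camera, label): "point" ([x, y, z] in m, in the coordinates of the camera as it stood for that picture, good to about 4 mm: the middle of the surface that is visible of it).
- regions_of(camera, label): "region" (420x560 bool, what is visible of it).
The state is a dict: "time": time; "joint_pos": joint angles; "joint_velocities": joint speeds; "tau": joint torques, N m; "tool_pos": TCP position; "tcp_rot": TCP orientation; "force": force on the tool from outside, world axes, zero at the start; "torque": the same for the moment, N m; "opening": opening from 0.0 (shut) to 1.0 (fully open); "gripper_force": force on a finger pad.
Only numpy, scipy, OpenCV 4.12 (cv2) and the standard library are available. Lean on these libraries where they do the work, as an engineer would, in place of code of your own. Each camera call takes 0.05 s, during which the arm holds its last target. There are 200 camera calls.

TASK

With a fingertip, push the swivel catch right round until it is clear of the tank's flap, then press the padded long end of the lever all the way down onto its rubber stop so that the heavy flap is raised. Finish while still holding the lever down there with the flap up. Grasp and lift nothing, do not touch the flap itself, leave the lever in its cradle, and leave the other things on the table alone.

Things in the scene. Friction and masses are not known exactly. Their poses are not given: they have to be found in the camera images.
- tank: Fixed steel tank with lever stand (sizes mm). Origin at table height below the lever's pin, z up, +y along the lever to its long end; the tank lies at -y. Tank box x -85..85, y -105..-280, 148 high, then a heater box to y -315. Cradle cheeks x -21..21, y -18..18, 173 high, open on top. Stop post under the bar: 20 thick, rounded rubber top 119 high at y +100.
- flap: The tank's lid: plain steel plate 160 (x) by 222 (y) by 6 mm, 1.2 to 2 kg. Origin: middle of its hinge line, 150 mm high at tank y -280; shut, its axes are the tank's. Shut, the plate's top is 156 mm high, a raised panel in its middle 166 mm. The front edge, by the lever, rises (0.26 rad with the lever at its stop). It falls shut by itself; the catch stops it from opening.
- flap_lip (a point): Middle of the flap's front edge, half-way through the plate (153 mm high when shut, about 57 mm higher when the lever is at its stop). Its z axis is the flap's normal.
- catch (a joint): Swivel catch, rad. 0: arm along tank +x, across the flap's edge; grows as the arm turns clockwise from above (tip toward tank -y, away from the lever); end stop at 2.1. Clear of the flap from 1.4 on. Starts at 0 to 0.25. Light friction (1 N at the peg); stays where it is left.
- catch_peg (a point): Middle of the top of the upright round steel peg on the catch's arm: 12 mm thick, its top 203 mm and its foot 164 mm above the table, 42 mm from the pivot. The arm under it is a flat bar 60 by 16 by 6 mm, 158 to 164 mm high, lying 2 mm above the flap.
- catch_pivot (a point): Fixed point on the catch's upright pivot axis, 158 mm above the table.
- lever: Loose lever: bar 268 by 20 by 8 mm, its cross pin lying in the open cradle, a 28 mm roller on the short end (78 mm from the pin) just under the flap's front edge, a wooden pad on the long end. Origin on the pin, 161 mm high; at rest axes as the tank's, bar sloping up 0.35 rad to the long end. Turns 0.70 rad down to its stop; swings back if let go. Takes 1 N, then 3 to 6 N with the flap.
- lever_pad (a point): Centre of the top face of the wooden pad (46 by 46 by 6 mm), 178 mm from the pin along the bar: 231 mm above the table at rest, sloping 0.35 rad; 109 mm when the lever is at its stop, sloping 0.35 rad the other way. It moves less than 16 mm along tank y, outward and back, on its way down.
- pillar: Bystander: loose yellow pillar candle 56 mm wide, 93 mm tall, beside the lever on its tank +x side. Origin under its centre.
- votive: Bystander: loose small candle 42 mm wide, 55 mm tall, beside the lever's cradle on its tank +x side. Origin under its centre.
- tin: Bystander: loose closed can 54 mm wide, 65 mm tall, on the lever's tank -x side. Origin under its centre.
- pitcher: Bystander: loose steel mug 90 mm wide, 120 mm tall, at the back. Origin under its centre.
- scraper: Bystander: loose spatula lying on the left of the table. Origin under its middle.
- jar: Bystander: loose glass jar 66 mm wide, 90 mm tall, at the back left. Origin under its centre.
- brush: Bystander: loose brush lying on the right of the table. Origin under its middle.

How it is judged:
By the outcome, as a careful person would: the job done as asked, in the order asked, and still so for the second after the job is handed in, while the arm keeps its last pose, push and grip.
It also fails if it takes over 43 s, if anything falls off the work surface, if the arm or the gripper's body presses on something with over 40 N, if the wrist force passes 120 N, or if a joint passes its speed limit or range.

## Working session

There is one attempt and no reset: what is moved stays moved. The work goes in short steps, Python scripts to look and compute and a tool call to move; the robot and the scene stay as the last step left them, time stands still between calls to the robot, and variables do not carry over. Pictures are saved under pics/ and viewed, at most 10 in all, crops included, and the job is handed in when it is done.

Besides the shell and the picture viewer there is one more tool, called as name(argument=value, ...), one argument or row to a line, values as JSON. servo_tool: Moves the arm, as the interface text tells. Its arguments: {"type":"object","properties":{"deltas":{"type":"string"}},"required":["deltas"]}

```bash
mkdir -p pics
cat > h.py <<'E'
import numpy as np, cv2
from cell import arm, imaging, search_frame, regions_of
def world(cam,p):
    T=np.array(imaging.get_calibration(cam)["T"]); return T[:3,:3]@np.array(p)+T[:3,3]
def deproj(cam,depth,mask=None):
    c=imaging.get_calibration(cam); T=np.array(c["T"]); f=depth.shape[0]/2/np.tan(np.radians(c["fov_y"]/2))
    v,u=np.nonzero((depth>0) if mask is None else (mask&(depth>0))); d=depth[v,u]
    P=np.c_[(u-c["cx"])*d/f,-(v-c["cy"])*d/f,-d]; return P@T[:3,:3].T+T[:3,3]
def find(cam,l,n=1):
    return [(np.round(world(cam,r["point"]),4).tolist(),round(r["score"],2)) for r in search_frame(cam,l)[:n]]
E
python3 - <<'E'
from h import *
s=arm.get_state(); print(s["time"],s["tool_pos"],np.round(s["tcp_rot"],3).tolist(),s["opening"])
ims=[]
for c in ("scene","top"):
    im,d=imaging.snapshot(c); np.save(f"{c}.npy",d); ims.append(im)
    cv2.imwrite(f"pics/{c}0.png",im[...,::-1])
    for l in ["tank","flap","catch","catch_peg","lever","lever_pad","pillar","votive","tin","pitcher"]:
        print(c,l,find(c,l,2))
print(arm.get_state()["time"])
E
```

```text
0.0 [ 0.15548813 -0.52694686  0.23049028] [[0.959, 0.283, -0.0], [0.283, -0.959, 0.002], [0.0, -0.002, -1.0]] 0.9990727220889029
scene tank [([0.5977, -0.1304, 0.1534], 0.56)]
scene flap [([0.6011, -0.1535, 0.1584], 0.88), ([0.4469, 0.0405, 0.0645], 0.35)]
scene catch [([0.5193, -0.1394, 0.1658], 0.46)]
scene catch_peg [([0.516, -0.1453, 0.1691], 0.66)]
scene lever [([0.6048, -0.1584, 0.1593], 0.74), ([0.5388, 0.092, 0.1997], 0.63)]
scene lever_pad [([0.5453, 0.0867, 0.1922], 0.78)]
scene pillar [([0.6525, 0.1186, 0.086], 0.95)]
scene votive [([0.6641, 0.0335, 0.0525], 0.71)]
scene tin [([0.4502, 0.0405, 0.0651], 0.74), ([0.6518, 0.1203, 0.0887], 0.34)]
scene pitcher [([0.7361, 0.2364, 0.0547], 0.78)]
top tank [([0.5816, -0.1574, 0.1565], 0.75)]
top flap [([0.5888, -0.1653, 0.154], 0.81), ([0.4321, 0.0376, 0.0668], 0.33)]
top catch []
top catch_peg [([0.5073, -0.148, 0.1665], 0.59)]
top lever [([0.5357, 0.0968, 0.2023], 0.93)]
top lever_pad [([0.5371, 0.0935, 0.2062], 0.73)]
top pillar [([0.6341, 0.1058, 0.0928], 0.76)]
top votive [([0.5801, -0.1588, 0.1565], 0.73), ([0.6481, 0.0284, 0.0544], 0.52)]
top tin [([0.4295, 0.0397, 0.0633], 0.57)]
top pitcher [([0.7494, 0.2361, 0.0654], 0.69), ([0.6475, 0.0233, 0.0539], 0.22)]
1.1
```

View pics/scene0.png

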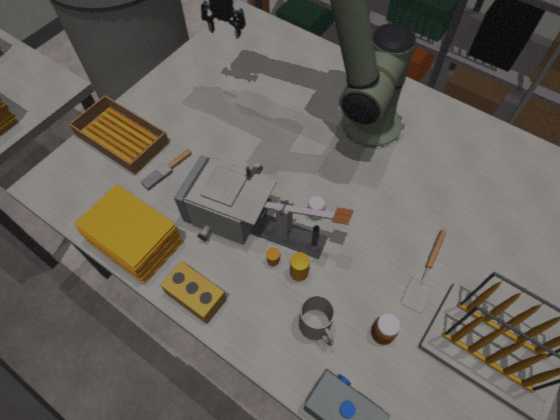

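View pics/top0.png

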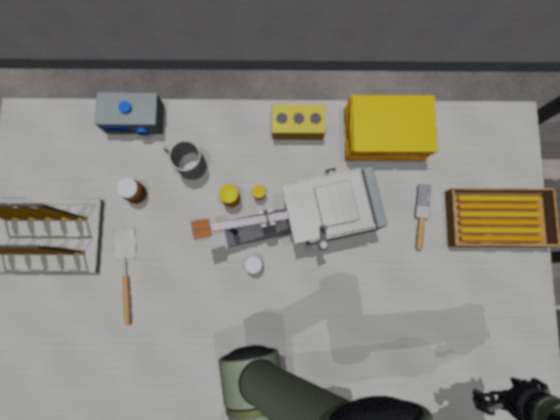

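The scene view shows the tank at about (225,205), the catch and peg at (252,170), and the pad at (343,215). In the top view the peg is at (323,243), the pad at (201,229) and the flap around (335,205). Next I'll fit the geometry from depth.

Run:
```python
from h import *
for c in ("top","scene"):
    d=np.load(c+".npy"); P=deproj(c,d)
    r=regions_of(c,"lever_pad"); m=r[0]["region"] if r else None
    if m is not None:
        Q=deproj(c,d,m); print(c,"pad",np.round(np.median(Q,0),4),len(Q),r[0]["score"])
    r=regions_of(c,"flap"); Q=deproj(c,d,r[0]["region"]); Q=Q[(Q[:,2]>.145)&(Q[:,2]<.175)]
    b=cv2.minAreaRect(Q[:,:2].astype(np.float32)); print(c,"flap",b,np.round(cv2.boxPoints(b),4).tolist())
    w=P[(P[:,2]>.172)&(P[:,2]<.215)&(P[:,0]>.46)&(P[:,0]<.6)&(P[:,1]<-.09)&(P[:,1]>-.25)]
    print(c,"peg",len(w),np.round(w[np.argsort(-w[:,2])][:25],3).tolist())
    r=regions_of(c,"catch_peg"); 
    if r: Q=deproj(c,d,r[0]["region"]); print("catchreg",len(Q),np.round(np.percentile(Q,[5,50,95],axis=0),3).tolist())
ims=[]
for c,(u,v) in (("top",(300,215)),("scene",(265,190))):
    im=cv2.imread(f"pics/{c}0.png"); ims.append(cv2.resize(im[v-50:v+50,u-65:u+65],None,fx=6,fy=6,interpolation=cv2.INTER_CUBIC)[:,:780])
cv2.imwrite("pics/c1.png",cv2.resize(np.vstack(ims),(390*1,600)) if 0 else cv2.resize(np.hstack(ims),(800,308)))
```

```text
top pad [0.5372 0.0937 0.1951] 1063 0.55
top flap ((0.5922616720199585, -0.1627488136291504), (0.1633768528699875, 0.2190714031457901), 12.590599060058594) [[0.4887000024318695, -0.07370000332593918], [0.5364000201225281, -0.2874999940395355], [0.695900022983551, -0.251800000667572], [0.6481000185012817, -0.03799999877810478]]
top peg 32 [[0.531, -0.148, 0.206], [0.529, -0.153, 0.205], [0.524, -0.148, 0.204], [0.529, -0.148, 0.204], [0.529, -0.143, 0.204], [0.529, -0.146, 0.204], [0.526, -0.151, 0.204], [0.526, -0.154, 0.204], [0.527, -0.144, 0.203], [0.524, -0.151, 0.202], [0.524, -0.146, 0.202], [0.527, -0.146, 0.202], [0.527, -0.149, 0.202], [0.532, -0.146, 0.202], [0.532, -0.151, 0.201], [0.529, -0.151, 0.201], [0.524, -0.144, 0.199], [0.522, -0.15, 0.195], [0.527, -0.142, 0.195], [0.523, -0.147, 0.192], [0.523, -0.145, 0.191], [0.526, -0.143, 0.187], [0.485, -0.152, 0.174], [0.525, -0.144, 0.174], [0.483, -0.141, 0.174]]
catchreg 167 [[0.479, -0.156, 0.154], [0.507, -0.147, 0.166], [0.531, -0.14, 0.203]]
scene pad [0.5425 0.0922 0.1939] 816 0.74
scene flap ((0.5940382480621338, 
[... 255 characters left out ...]
11]]
scene peg 37 [[0.534, -0.143, 0.206], [0.533, -0.147, 0.205], [0.529, -0.143, 0.204], [0.527, -0.148, 0.203], [0.528, -0.151, 0.203], [0.533, -0.151, 0.202], [0.535, -0.149, 0.202], [0.538, -0.147, 0.202], [0.536, -0.145, 0.202], [0.533, -0.147, 0.201], [0.53, -0.143, 0.201], [0.532, -0.141, 0.2], [0.527, -0.148, 0.198], [0.535, -0.142, 0.198], [0.533, -0.144, 0.198], [0.537, -0.145, 0.197], [0.538, -0.148, 0.196], [0.537, -0.142, 0.195], [0.532, -0.142, 0.195], [0.538, -0.144, 0.194], [0.538, -0.148, 0.191], [0.532, -0.142, 0.189], [0.534, -0.14, 0.188], [0.537, -0.146, 0.186], [0.529, -0.141, 0.186]]
catchreg 149 [[0.454, -0.201, 0.061], [0.517, -0.144, 0.166], [0.538, -0.138, 0.202]]
```

View pics/c1.png

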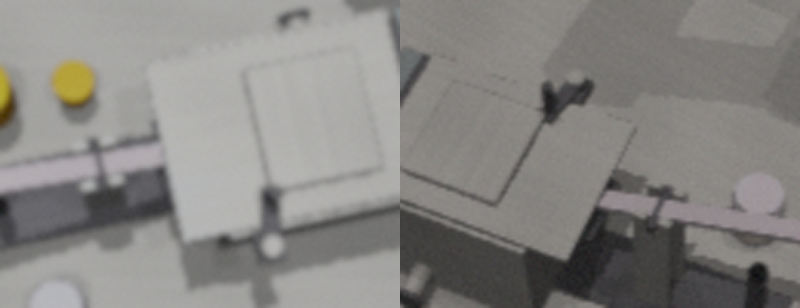

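```bash
cat >> h.py <<'E'
def plan(target,yaw_dir=None):
    """tool-frame shift to the world target; yaw so that tool x lies along yaw_dir (world xy)"""
    s=arm.get_state(); R=np.array(s["tcp_rot"]); d=R.T@(np.array(target)-s["tool_pos"])
    y=0
    if yaw_dir is not None:
        v=R.T@np.array([*yaw_dir,0.]); y=np.arctan2(v[1],v[0])
    print("delta",np.round(d,4),"yaw",round(y,3),"dist",round(np.linalg.norm(d),3)); return d,y
E
python3 - <<'E'
from h import *
for c in ("top","scene"):
    im=cv2.cvtColor(cv2.imread(f"pics/{c}0.png"),cv2.COLOR_BGR2HSV); d=np.load(c+".npy")
    m=(im[...,0]>4)&(im[...,0]<16)&(im[...,1]>130)
    Q=deproj(c,np.where(m,d,0)); Q=Q[(Q[:,2]>.2)&(Q[:,2]<.26)&(abs(Q[:,1]-.15)<.1)]
    print(c,len(Q),np.round(np.percentile(Q,[2,50,98],axis=0),3).tolist())
plan([.555,-.13,.275],(1,1))
E
```

```text
top 240 [[0.501, 0.144, 0.224], [0.521, 0.162, 0.231], [0.539, 0.18, 0.239]]
scene 203 [[0.504, 0.142, 0.221], [0.525, 0.162, 0.231], [0.546, 0.182, 0.238]]
delta [ 0.4955 -0.2683 -0.0437] yaw -0.499 dist 0.565
```

servo_tool(
  deltas="-1 0.04 -0.022 -0.035 -0.1; -1 0.09 -0.049 -0.045 -0.2; -1 0.14 -0.076 -0.045 -0.3; -1 0.19 -0.103 -0.045 -0.4; -1 0.24 -0.13 -0.045 -0.5",
)

```text
time: 2.02
tool_pos: [0.3501, -0.3337, 0.2765]
tcp_rot: [[0.704, 0.71, 0.001], [0.71, -0.704, -0.001], [-0.0, 0.001, -1.0]]
force: [0.1, -0.5, 0.3]
opening: -0.0
gripper_force: 0.0
```

```bash
python3 -c "
from h import *
plan([.555,-.13,.275],(1,1))"
```

```text
delta [0.2889 0.0021 0.0015] yaw 0.004 dist 0.289
```

servo_tool(
  deltas="-1 0.06 0 0 0; -1 0.12 0 0 0; -1 0.18 0.001 0 0; -1 0.24 0.002 0 0; -1 0.289 0.002 0 0",
)

```text
time: 2.65
tool_pos: [0.556, -0.1299, 0.2763]
tcp_rot: [[0.705, 0.709, 0.0], [0.709, -0.705, -0.0], [0.0, 0.0, -1.0]]
force: [0.2, -0.8, 0.2]
opening: 0.004
gripper_force: 0.0
```

Run:
```python
from h import *
c=imaging.get_calibration("wrist"); T=np.array(c["T"])
im,d=imaging.snapshot("wrist"); cv2.imwrite("pics/w0.png",im[...,::-1])
for l in ("catch_peg","catch","lever_pad"): print(l,find("wrist",l,2))
f=210/np.tan(np.radians(c["fov_y"]/2)); v,u=np.nonzero(d>0); dd=d[v,u]
a=u-c["cx"]; b=v-c["cy"]; r=np.hypot(a,b)+1e-9; th=r/f
k=np.tan(np.minimum(th,1.5))*dd/r
P=np.c_[a*k,-b*k,-dd]@T[:3,:3].T+T[:3,3]
w=(P[:,2]>.194)&(P[:,2]<.21)&(abs(P[:,0]-.53)<.04)&(abs(P[:,1]+.147)<.04)
print("peg",w.sum(),np.round(np.median(P[w],0),4),np.round(np.ptp(P[w],0),3), u[w].mean(),v[w].mean())
s=arm.get_state();print(s["time"],s["tool_pos"])
```

```text
catch_peg [([0.5109, -0.139, 0.1646], 0.84)]
catch [([0.5116, -0.1467, 0.1632], 0.83)]
lever_pad [([0.5087, -0.1449, 0.1684], 0.63), ([0.5508, 0.0409, 0.1816], 0.57)]
peg 91 [ 0.5317 -0.1431  0.2001] [0.011 0.008 0.011] 266.85714285714283 261.4175824175824
2.85 [ 0.55456599 -0.13109706  0.27591121]
```

View pics/w0.png

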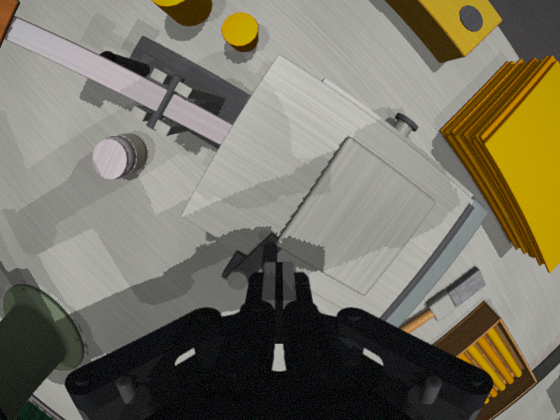

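The wrist view shows the catch arm at about (250,262), with the peg just in front of the fingertips at (267,250). The fingertip is correctly placed on the lever side of the peg. I'll go down and then push.

servo_tool(
  deltas="-1 0.004 0 0.05 0; -1 0.004 0 0.095 0; -1 0.004 0 0.095 0; -1 -0.008 0 0.095 0; -1 -0.018 0 0.095 0",
)

```text
time: 3.48
tool_pos: [0.5452, -0.146, 0.1843]
tcp_rot: [[0.706, 0.708, 0.01], [0.708, -0.706, -0.001], [0.006, 0.007, -1.0]]
force: [15.2, 1.3, -5.5]
opening: -0.002
gripper_force: 7.1
```

servo_tool(
  deltas="-1 -0.012 0 0 0; -1 -0.024 0 0 0; -1 -0.036 0 0 0; -1 -0.048 0 0 0; -1 -0.056 0 0 0",
)

```text
time: 4.1
tool_pos: [0.5016, -0.1843, 0.1824]
tcp_rot: [[0.707, 0.708, 0.001], [0.708, -0.707, 0.001], [0.001, -0.0, -1.0]]
force: [0.9, 2.1, 0.1]
opening: -0.004
gripper_force: 0.9
```

Run:
```python
from h import *
s=arm.get_state();print(s["time"],s["tool_pos"],s["force"])
o=[]
for c,(u,v) in (("top",(322,225)),("scene",(245,180))):
    im,d=imaging.snapshot(c); o.append(cv2.resize(im[v-40:v+40,u-40:u+40,::-1],(400,400),interpolation=cv2.INTER_CUBIC))
im,d=imaging.snapshot("wrist"); 
cv2.imwrite("pics/c2.png",np.hstack(o)); cv2.imwrite("pics/w1.png",im[...,::-1])
```

```text
4.1 [ 0.50160316 -0.18426396  0.18235187] [0.88105387 2.12556471 0.10884869]
```

View pics/c2.png

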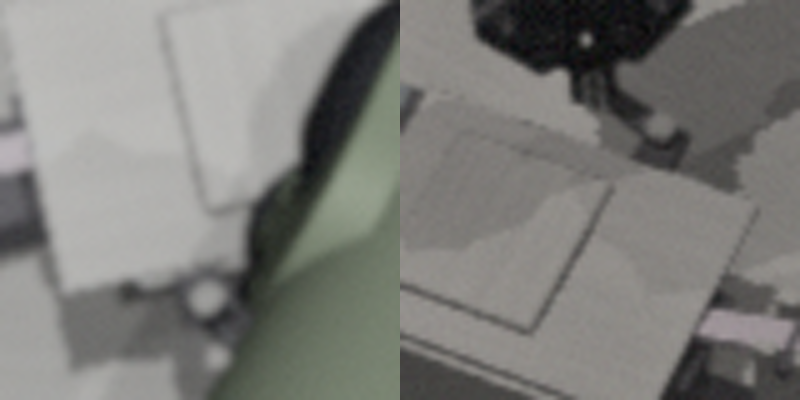

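The scene crop shows the catch arm running from the pivot at (660,125) to the fingers at (590,75). It lies past parallel with the flap's side edge, so it looks clear. I'll back off, rise and measure the angle.

servo_tool(
  deltas="-1 0.008 0 0 0; -1 0.008 0 -0.06 0; -1 0.03 -0.03 -0.1 0; -1 0.06 -0.06 -0.1 0; -1 0.09 -0.1 -0.1 0",
)

```text
time: 4.88
tool_pos: [0.4957, -0.0484, 0.2818]
tcp_rot: [[0.706, 0.708, 0.002], [0.708, -0.706, -0.0], [0.001, 0.001, -1.0]]
force: [0.7, 0.3, -0.3]
opening: -0.002
gripper_force: 0.0
```

Run:
```python
from h import *
for c in ("scene","top"):
    im,d=imaging.snapshot(c); P=deproj(c,d)
    near=(abs(P[:,0]-.487)<.06)&(abs(P[:,1]+.17)<.07)
    w=P[near&(P[:,2]>.185)&(P[:,2]<.21)]; print(c,"peg",len(w),np.round(np.median(w,0),4) if len(w) else "")
    w=P[near&(P[:,2]>.169)&(P[:,2]<.178)]; print(c,"piv",len(w),np.round(np.median(w,0),4) if len(w) else "")
    r=regions_of(c,"catch")
    if r: print(r[0]["score"],np.round(np.median(deproj(c,d,r[0]["region"]),0),3))
print(arm.get_state()["tool_pos"])
plan([.521,.165,.27],(.976,.216))
```

```text
scene peg 25 [ 0.4884 -0.186   0.1987]
scene piv 13 [ 0.4893 -0.1823  0.172 ]
0.45 [ 0.489 -0.179  0.166]
top peg 22 [ 0.4814 -0.1886  0.2016]
top piv 9 [ 0.483  -0.1652  0.1702]
0.62 [ 0.483 -0.177  0.166]
[ 0.49518432 -0.04876581  0.28134025]
delta [ 0.17   -0.1322  0.0112] yaw 0.572 dist 0.216
```

The peg is now at about (0.485,-0.187) and the pivot at about (0.486,-0.146). That puts the catch at about 1.8 rad, clear of the flap. Next I'll go over the pad.

servo_tool(
  deltas="-1 0.04 -0.03 0 0.15; -1 0.08 -0.063 0 0.3; -1 0.125 -0.097 0.005 0.45; -1 0.17 -0.132 0.005 0.57; -1 0.17 -0.132 0.005 0.57",
)

```text
time: 5.7
tool_pos: [0.5223, 0.1662, 0.2756]
tcp_rot: [[0.976, 0.219, -0.0], [0.219, -0.976, 0.0], [-0.0, -0.0, -1.0]]
force: [-0.0, 0.2, 0.1]
opening: 0.004
gripper_force: 0.0
```

Run:
```python
from h import *
im,d=imaging.snapshot("wrist"); cv2.imwrite("pics/w2.png",im[...,::-1])
print(find("wrist","lever_pad",2))
s=arm.get_state();print(s["time"],s["tool_pos"],s["force"])
plan([.520,.167,.235],(.976,.216))
```

```text
[([0.5429, 0.1243, 0.215], 0.72)]
5.8 [0.52192913 0.16326576 0.27573852] [-0.43542631 -0.00564681  0.64165208]
delta [-0.001  -0.0041  0.0407] yaw -0.0 dist 0.041
```

View pics/w2.png

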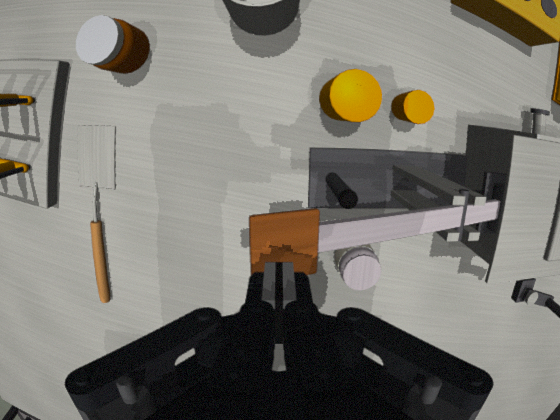

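The wrist view shows the orange pad centred at (285,243), with the closed fingertips over it at (280,268). The tin at (360,265) and the pillar at (350,95) are clear. I'll press down.

servo_tool(
  deltas="-1 -0.001 -0.004 0.02 0; -1 -0.001 -0.004 0.035 0; -1 -0.001 -0.005 0.05 0; -1 -0.001 -0.006 0.065 0; -1 -0.001 -0.007 0.08 0",
)

```text
time: 6.42
tool_pos: [0.5195, 0.1708, 0.196]
tcp_rot: [[0.977, 0.215, 0.001], [0.215, -0.977, 0.001], [0.001, -0.001, -1.0]]
force: [-0.1, 3.2, 5.4]
opening: -0.0
gripper_force: 2.2
```

servo_tool(
  deltas="-1 0 -0.001 0.015 0; -1 0 -0.001 0.03 0; -1 0 0 0.045 0; -1 0 0.001 0.06 0; -1 0 0.002 0.07 0",
)

```text
time: 7.05
tool_pos: [0.5194, 0.1687, 0.1254]
tcp_rot: [[0.976, 0.216, 0.0], [0.216, -0.976, 0.0], [0.0, -0.0, -1.0]]
force: [0.3, 1.7, 5.4]
opening: 0.001
gripper_force: 2.7
```

servo_tool(
  deltas="-1 0 0.001 0.004 0; -1 0 0.001 0.007 0; -1 0 0.001 0.01 0; -1 0 0.001 0.011 0; -1 0 0.001 0.011 0",
)

```text
time: 7.68
tool_pos: [0.5203, 0.1666, 0.1157]
tcp_rot: [[0.977, 0.214, 0.001], [0.215, -0.977, -0.002], [0.001, 0.002, -1.0]]
force: [-0.1, -0.4, 5.2]
opening: -0.005
gripper_force: 2.2
```

servo_tool(
  deltas="-1 0 0 0.002 0; -1 0 0 0.003 0; -1 0 0 0.003 0",
)

```text
time: 8.05
tool_pos: [0.5206, 0.166, 0.1128]
tcp_rot: [[0.977, 0.214, 0.002], [0.214, -0.977, -0.003], [0.001, 0.004, -1.0]]
force: [1.0, -2.4, 5.2]
opening: 0.001
gripper_force: 2.2
```

servo_tool(
  deltas="-1 0 0 0.002 0; -1 0 0 0.004 0; -1 0 0 0.004 0",
)

```text
time: 8.43
tool_pos: [0.521, 0.1659, 0.1105]
tcp_rot: [[0.977, 0.214, 0.003], [0.214, -0.977, -0.003], [0.002, 0.004, -1.0]]
force: [-3.3, -3.0, 17.1]
opening: 0.002
gripper_force: 7.9
```

The force jumped to 17 N, so the lever is on its stop. I'll check the flap and catch.

Run:
```python
from h import *
a=np.array([-.2165,.976]); o=np.array([.5565,.003])
im,d=imaging.snapshot("scene"); v,u=190,265
cv2.imwrite("pics/c3.png",cv2.resize(im[v-90:v+90,u-120:u+120,::-1],(800,600),interpolation=cv2.INTER_CUBIC))
P=deproj("scene",d); y=(P[:,:2]-o)@a; x=(P[:,:2]-o)@np.array([.976,.2165])
w=(abs(x)>.055)&(abs(x)<.075)&(y<-.07)&(y>-.27)&(P[:,2]>.14)&(P[:,2]<.24)
w&=(x>0); p=np.polyfit(y[w],P[w,2],1); print("flap slope",np.arctan(p[0]),w.sum())
w=(P[:,2]>.18)&(abs(P[:,0]-.49)<.03)&(abs(P[:,1]+.185)<.03)&(P[:,2]<.21); print("peg",w.sum(),np.median(P[w],0))
for l in ("pillar","votive","tin","pitcher"): print(l,find("scene",l))
s=arm.get_state();print(s["time"],s["tool_pos"],s["force"])
```

```text
flap slope 0.2083797187625644 459
peg 39 [ 0.49073217 -0.18476942  0.1912735 ]
pillar [([0.6532, 0.1204, 0.0877], 0.6)]
votive [([0.6619, 0.0309, 0.0553], 0.67)]
tin [([0.4546, 0.0444, 0.0648], 0.72)]
pitcher [([0.7351, 0.2386, 0.0519], 0.85)]
8.675 [0.52097048 0.16595862 0.11047677] [-3.06430707 -3.50182756 17.99650255]
```

View pics/c3.png

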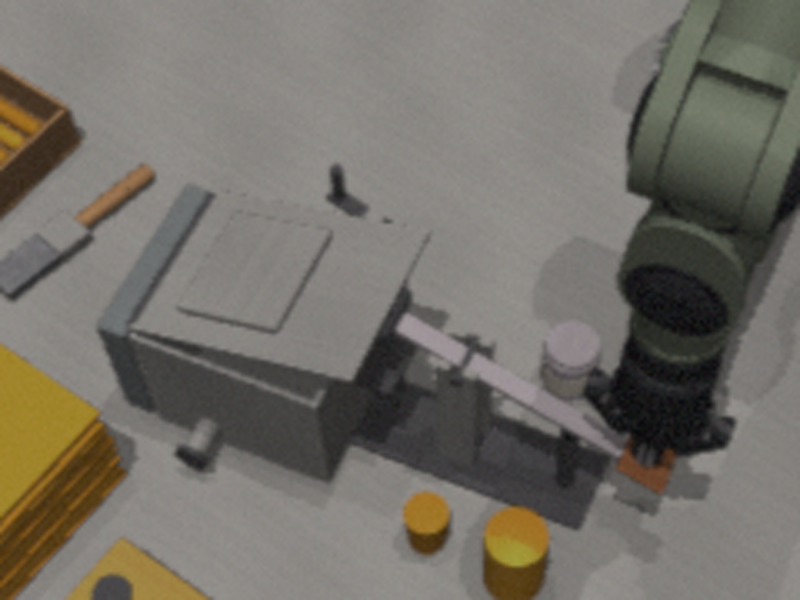

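The flap is up, the catch stands off to the side at (345,190), and the fingertip is on the pad at (645,465). I'll confirm the lip height robustly.

Run:
```python
from h import *
a=np.array([-.2165,.976]); o=np.array([.5565,.003])
for c in ("scene","top"):
    im,d=imaging.snapshot(c); P=deproj(c,d); y=(P[:,:2]-o)@a; x=(P[:,:2]-o)@np.array([.976,.2165])
    m=(abs(x)<.07)&(P[:,2]>.14)&(P[:,2]<.24)
    for lo in np.arange(-.27,-.055,.02):
        w=m&(y>=lo)&(y<lo+.02)&(abs(x)>.05); z=P[w,2]; print(c,round(lo+.01,3),len(z),np.round(np.percentile(z,[20,50,80]),4) if len(z) else "")
    r=regions_of(c,"lever")
    if r:
        m=np.zeros(d.shape,bool); Q=deproj(c,d,r[0]["region"]); yy=(Q[:,:2]-o)@a
        w=(yy>.02)&(yy<.12); w&=(abs((Q[:,:2]-o)@np.array([.976,.2165]))<.008)&(Q[:,2]>.1); print("lever slope",np.arctan(np.polyfit(yy[w],Q[w,2],1)[0]) if w.sum()>5 else "",w.sum())
s=arm.get_state();print(s["time"],s["tool_pos"],s["force"])
```

```text
scene -0.26 64 [0.1589 0.1609 0.1627]
scene -0.24 62 [0.164  0.1662 0.175 ]
scene -0.22 70 [0.1694 0.1718 0.1783]
scene -0.2 74 [0.1747 0.1778 0.1854]
scene -0.18 70 [0.1793 0.183  0.1897]
scene -0.16 72 [0.1845 0.1878 0.1934]
scene -0.14 79 [0.189  0.1909 0.1928]
scene -0.12 75 [0.1943 0.1966 0.1988]
scene -0.1 88 [0.1976 0.2008 0.2029]
scene -0.08 80 [0.2042 0.2059 0.2083]
scene -0.06 20 [0.2052 0.2078 0.2101]
lever slope -0.35780004013346633 167
top -0.26 105 [0.1591 0.1614 0.1637]
top -0.24 95 [0.1647 0.1673 0.1728]
top -0.22 109 [0.1698 0.172  0.1793]
top -0.2 105 [0.1757 0.1783 0.1848]
top -0.18 107 [0.1799 0.1827 0.1891]
top -0.16 108 [0.1853 0.1883 0.1944]
top -0.14 121 [0.1898 0.1918 0.1941]
top -0.12 115 [0.1949 0.1969 0.1991]
top -0.1 115 [0.1998 0.2019 0.2038]
top -0.08 120 [0.2043 0.2067 0.2092]
top -0.06 17 [0.2065 0.2081 0.2114]
lever slope -0.36402974948028344 198
8.875 [0.52100374 0.16596602 0.11050264] [-2.49696745 -3.76939771 18.16504485]
```

servo_tool(
  deltas="-1 0 0 0.001 0; -1 0 0 0.002 0; -1 0 0 0.002 0; -1 0 0 0.002 0",
)

```text
time: 9.38
tool_pos: [0.5212, 0.1659, 0.1099]
tcp_rot: [[0.977, 0.214, 0.005], [0.214, -0.977, -0.004], [0.004, 0.005, -1.0]]
force: [-6.5, -4.0, 28.1]
opening: 0.0
gripper_force: 12.9
```

```bash
python3 -c "
from h import *
print(arm.close_job())"
```

```text
the job is handed in; nothing more can be done
None
```

I pushed the catch clear of the flap (about 1.8 rad), then pressed the lever onto its stop and handed the job in holding it there at about 28 N with the flap up; its tilt measured about 0.25 rad against the nominal 0.26.

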